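# Build the sieve tower on the shaker

### The arm

A 6-joint arm with a two-finger parallel gripper is mounted at the origin on a cart in front of the work surface, level with it; the furniture and walls round the work are solid. World frame = base frame: x ahead of the robot, y to its left, z up, the work surface at z = 0. Lengths are in m, angles in rad, forces in N, time in s.
With the tool pointing down it reaches from about 0.4 to 0.825 m from the base axis. Payload 7 kg.
Tool frame: the origin (TCP) lies at the very end of the fingers, on their centre line; the grasp point (between the pads) lies 19 mm behind it; z points along the fingers, y is the line along which they close (so a half turn about z gives the same grasp; the last joint's range is limited). The gripper opens to 88 mm and grips with 3 to 60 N. Pads are 19 mm wide; open, the fingers measure 130 mm over their backs; the gripper's body (78 mm by 193 mm) begins 47 mm behind the grasp point.
Start: joints at [-0.99, 0.359, 0.012, 0, -1.224, -0.288], TCP at [0.195, -0.646, 0.188] pointing down, gripper open.
Joint ranges: [-3.07, 3.07], [-1.43, 2.12], [-1.02, 1.25], [-3.03, 1.67], [-3.05, -0], [-3.03, 3.03]. Speed limits (rad/s): [2.39, 2.39, 3.01, 3.14, 3.14, 3.14].

### API

Orientations are given as a unit quaternion [x, y, z, w].
In Python, from bench import bot, imaging gives the robot as it stands. Calls block until the motion is done:
- bot.move_pose(position, orientation): joint-space move of the TCP to a pose.
- bot.move_straight(position, feed=0.15, orientation=None, threshold=None): straight line of the TCP; orientation=None keeps the orientation; feed is the mean speed in m/s. With threshold (N) it stops when the force on the tool has changed by that much, and returns True; else False.
- bot.goto_joints(angles): joint-space move.
- bot.move_gripper(opening, f_grip=None): finger opening in m; f_grip is the grip in N (None keeps the last); returns when the fingers have stopped.
- bot.sleep(seconds).
- bot.ik(position, orientation): joint angles nearest the present ones, or None.
- bot.get_obs(): the state.
- imaging.grab_frame(name): name is "scene" or "top" or "wrist"; returns a dict with "pixels" (420x560x3 uint8, red, green, blue), "vfov" (degrees; the focal length in pixels is half the picture's height over the tangent of half this angle, whatever the lens; pixels are square), "cx", "cy" (the principal point, pixels), "xyz" and "attitude" of the camera in the world; the wrist camera has in their place "mount" (4x4, takes a point from camera to tool coordinates, whose origin is the TCP and whose axes are the flange's). Camera axes: x right, y down, z forward; pixel columns grow to the right and rows downward; lengths in m; the calibration is good to about 2 mm. A picture is of the moment at which its call begins: read the wrist's pose just before it. There is no depth.
A pose or a line that the arm cannot do raises bot.PlanningError and nothing moves.
- bot.close_job(): hands the job in; it is judged then, once.
The state is a dict: "clock": time; "joint_pos": joint angles; "joint_velocities": joint speeds; "joint_torque": joint torques, N m; "tcp_pos": TCP position; "orientation": TCP orientation; "force": force on the tool from outside, world axes, zero at the start; "moment": the same for the moment, N m; "gripper_width": finger opening in m; "finger_force": force on a finger pad.
Only numpy, scipy, OpenCV 4.12 (cv2) and the standard library are available. Lean on these libraries where they do the work, as an engineer would, in place of code of your own. Each camera call takes 0.05 s, during which the arm holds its last target. There are 200 camera calls.

### The job

Build the small sieve tower on the shaker, from the bottom up and one part at a time: the receiving pan first, home in the round seat on the shaker, then the fine (low) sieve on the pan, then the coarse (tall) sieve, and the lid on top. Every part must be upright and fully seated in the one below, let go and at rest, and the brass weight that stands among the parts is to be left where it is.

Things in the scene. Friction and masses are not known exactly. Their poses are not given: they have to be found in the camera images.
- shaker_seat (a point): Centre of the flat round seat on top of the shaker, 36 mm above the worktop; z up. The shaker is a fixed white square box, 96 x 96 x 32 mm, with a grey front panel and an aluminium turntable; round the seat stands a rim 5 mm high, 76 mm across inside and 84 mm outside. The shaker's place and turn vary.
- pan: Receiving pan: steel cup with a smooth closed floor (11 mm up), open top, the only part with a wider foot. 44 mm high, loose, about 0.2 kg. The foot flange is 70 mm wide and 7 mm high, bevelled to 60 mm at the underside; above it the wall is 60 mm across outside, mouth 53 mm. Origin: centre of the underside, z up; seated, it is at the seat point.
- fine_sieve: Fine sieve: low steel ring with close wire mesh, open top, 60 mm across outside, 36 mm high in all, loose, about 0.1 kg. Stands on a tapered plug 8 mm deep, 44 mm wide below, 50 mm at the shoulder; it drops into the 53 mm mouth of the part below until shoulder meets rim. Origin: centre of the plug's underside, z up; seated, it is 36 mm above the pan's origin.
- coarse_sieve: Coarse sieve: tall steel ring with wide wire mesh, open top, 60 mm across outside, 54 mm high in all, loose, about 0.14 kg. Stands on a tapered plug 8 mm deep, 44 mm wide below, 50 mm at the shoulder; it drops into the 53 mm mouth of the part below until shoulder meets rim. Origin: centre of the plug's underside, z up; seated, it is 28 mm above the fine sieve's.
- lid: Lid: closed steel disc, 60 mm across, its top at 15 mm, with a round knob 20 mm across and 24 mm high; 39 mm high in all, loose, about 0.1 kg. Stands on a tapered plug 8 mm deep, 44 mm wide below, 50 mm at the shoulder; it drops into the 53 mm mouth of the part below until shoulder meets rim. Origin: centre of the plug's underside, z up; seated, it is 46 mm above the coarse sieve's.
- weight: Brass weight with a knob on top, 44 mm across and 63 mm high, loose, stands among the parts and is no part of the tower. Origin: centre of the underside.

How it is judged:
On the way, in this order (a step that is already met when the one before it is completed fails the run):
1. the receiving pan stands home in the shaker's seat (horizontal distance between pan and shaker_seat below 0.004 m and z of pan in the frame of shaker_seat between -0.003 and 0.003 m and angle between pan's own z axis and vertical below 0.06 rad), for 0.2 s.
2. the fine sieve is seated on the pan (all of step 1 and horizontal distance between fine_sieve and pan below 0.004 m and z of fine_sieve in the frame of pan between 0.033 and 0.039 m and angle between fine_sieve's own z axis and vertical below 0.06 rad), for 0.2 s.
3. the coarse sieve is seated on the fine sieve (all of step 2 and horizontal distance between coarse_sieve and fine_sieve below 0.004 m and z of coarse_sieve in the frame of fine_sieve between 0.025 and 0.031 m and angle between coarse_sieve's own z axis and vertical below 0.06 rad), for 0.2 s.
4. the lid is seated on the coarse sieve (all of step 3 and horizontal distance between lid and coarse_sieve below 0.004 m and z of lid in the frame of coarse_sieve between 0.043 and 0.049 m and angle between lid's own z axis and vertical below 0.06 rad), for 0.2 s.
At the end, for the whole second after the job is handed in: From the bottom: pan in the shaker's seat, fine sieve, coarse sieve, lid; each centred within 4 mm on what is below it, within 3 mm of its seated height, tilted less than 0.06 rad, at rest and not touched by the fingers (all of step 4 and linear speed of each of pan, fine_sieve, coarse_sieve, lid below 0.02 m/s and angular speed of each of pan, fine_sieve, coarse_sieve, lid below 0.2 rad/s and contact force between each of pan, fine_sieve, coarse_sieve, lid and the fingers below 0.1 N).
It fails at once if the brass weight is shifted by more than 20 mm or tipped (distance of weight from where it was at the start of the episode above 0.02 m or angle between weight's own z axis and vertical above 0.4 rad).
It also fails if it takes over 109 s, if anything falls off the work surface, if the arm or the gripper's body presses on something with over 40 N, if the wrist force passes 120 N, or if a joint passes its speed limit or range.

## Working session

There is one attempt and no reset: what is moved stays moved. The work goes in short steps, each a Python script; the robot and the scene stay as the last script left them, time stands still between calls to the robot, and variables do not carry over. Pictures are saved under pics/ and viewed, at most 14 in all, crops included, and the job is handed in when it is done.

```bash
ls; mkdir -p pics; python3 - <<'E'
from bench import bot, imaging
import cv2
for n in ["scene","top"]:
    f=imaging.grab_frame(n)
    cv2.imwrite(f"pics/{n}0.png",f["pixels"][:,:,::-1])
    print(n,f["pixels"].shape,{k:v for k,v in f.items() if k!="pixels"})
o=bot.get_obs();print(o)
f=imaging.grab_frame("wrist");cv2.imwrite("pics/wrist0.png",f["pixels"][:,:,::-1]);print({k:v for k,v in f.items() if k!="pixels"})
E
```

```text
pics
scene (420, 560, 3) {'vfov': 56.7671465776411, 'cx': 275.8870819882833, 'cy': 209.35600103152373, 'xyz': array([-0.03691486,  0.59905877,  0.55193849]), 'attitude': array([-0.40435773,  0.78844557, -0.41176903,  0.21282546])}
top (420, 560, 3) {'vfov': 52.152967547383255, 'cx': 279.3639168078807, 'cy': 212.7569842938618, 'xyz': array([0.4598281 , 0.19261415, 0.90511441]), 'attitude': array([-0.70502868,  0.70831226, -0.02249847,  0.02687214])}
{'clock': 0.1, 'joint_pos': array([-9.89920811e-01,  3.59313592e-01,  1.11166614e-02, -3.06645748e-04,
       -1.22411605e+00, -2.88138199e-01]), 'joint_velocities': array([ 7.59283658e-04, -1.24117504e-03,  3.47865426e-03,  2.20672749e-03,
       -2.28970211e-05,  1.81912199e-03]), 'joint_torque': array([-2.03228039e-03, -5.84163094e+01,  2.93750238e+01,  7.01557025e+00,
        1.01719241e-02, -5.94124822e-05]), 'tcp_pos': array([ 0.1946222 , -0.64578872,  0.18670314]), 'orientation': array([-1.45794899e-01,  9.89314536e-01,  7.48546790e-04, -1.88461341e-04]), 'force': array([ 0.06949806, -0.62052241, -0.04998614]), 'moment': array([-0.04368411, -0.01537707,  0.03971938]), 'finger_force': 0.0, 'gripper_width': 0.08753057258480328}
{'vfov': 59.71002330457699, 'cx': 279.95742870848954, 'cy': 209.51876676575233, 'mount': array([[ 1.16463367e-03, -9.52546422e-01, -3.04391125e-01,
         8.34044205e-02],
       [ 9.99999099e-01,  1.31246513e-03, -2.81057274e-04,
        -4.12158781e-04],
       [ 6.67222837e-04, -3.04390524e-01,  9.52547093e-01,
        -1.97128118e-01],
       [ 0.00000000e+00,  0.00000000e+00,  0.00000000e+00,
         1.00000000e+00]])}
```

View pics/scene0.png

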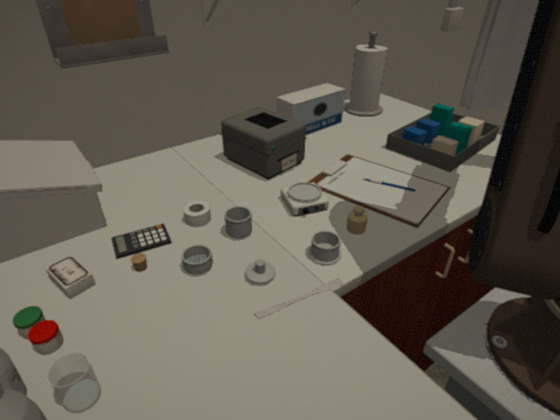

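View pics/top0.png

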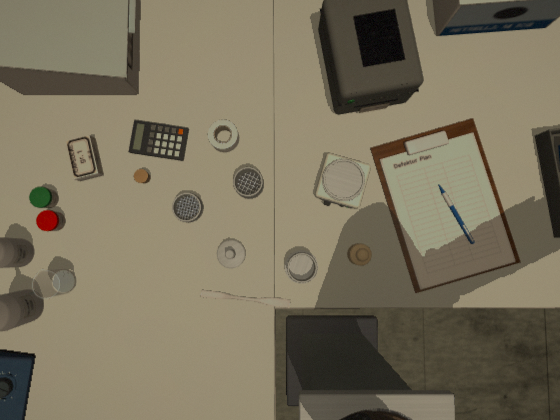

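The scene view shows the pan at about (325,246), fine sieve (197,260), coarse sieve (238,222), lid (260,270), weight (357,220) and shaker (305,195). In the top view they are at pan (300,265), fine (187,207), coarse (248,181), lid (231,253), weight (360,254) and shaker (342,180). I'll enlarge both for exact rim centres.

```bash
python3 - <<'E'
import cv2
def crop(n,x0,y0,x1,y1,s):
    im=cv2.imread(f"pics/{n}0.png")[y0:y1,x0:x1]
    im=cv2.resize(im,None,fx=s,fy=s,interpolation=cv2.INTER_CUBIC)
    im=cv2.convertScaleAbs(im,alpha=1.2)
    for x in range((x0+9)//10*10,x1,10):
        cv2.line(im,((x-x0)*s,0),((x-x0)*s,8 if x%50 else 20),(0,0,255),1)
        if x%20==0: cv2.putText(im,str(x),((x-x0)*s,20),0,.4,(0,0,255),1)
    for y in range((y0+9)//10*10,y1,10):
        cv2.line(im,(0,(y-y0)*s),(8,(y-y0)*s),(0,0,255),1)
        if y%20==0: cv2.putText(im,str(y),(10,(y-y0)*s+4),0,.4,(0,0,255),1)
    cv2.imwrite(f"pics/{n}crop.png",im)
crop("top",160,140,385,290,3); crop("scene",170,170,380,295,3)
E
```

```text
(no output)
```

View pics/topcrop.png

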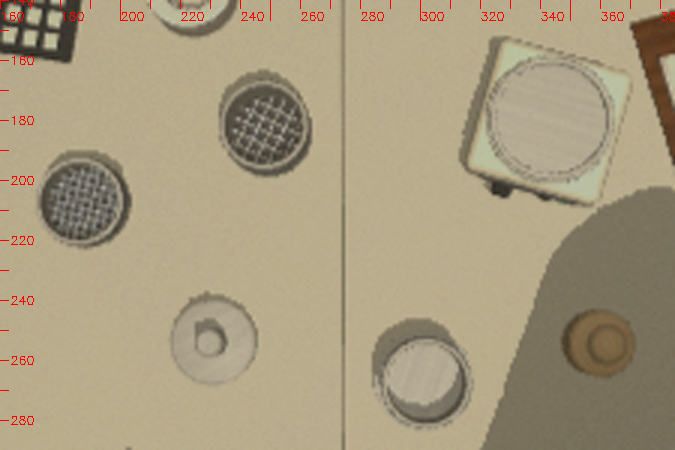

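View pics/scenecrop.png

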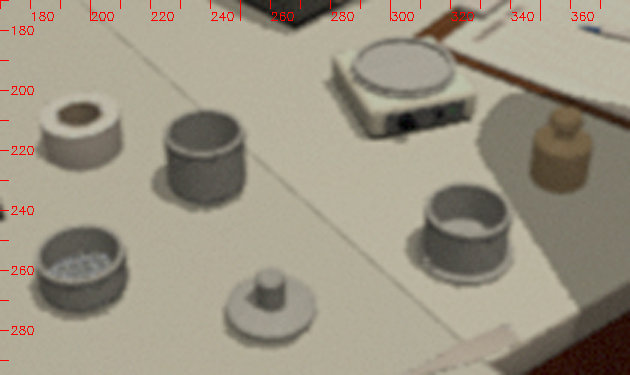

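The crops give these pixel centres. In the top view: pan rim (302,267), coarse rim (248,182), fine rim (187,207), lid knob (230,254), seat (343,179), weight knob (362,254). In the scene view: pan (326,239), coarse (238,214), fine (197,254), lid knob (260,262), seat (305,192), weight knob (359,207).

```bash
cat > h.py <<'E'
import numpy as np, cv2
from scipy.spatial.transform import Rotation as R
from bench import bot, imaging
def cam(name):
    """picture, focal, centre, camera position, camera rotation"""
    o=bot.get_obs(); f=imaging.grab_frame(name)
    fl=210/np.tan(np.radians(f["vfov"]/2))
    if name=="wrist":
        Rt=R.from_quat(o["orientation"]).as_matrix(); m=f["mount"]
        p=o["tcp_pos"]+Rt@m[:3,3]; Rc=Rt@m[:3,:3]
    else: p=f["xyz"]; Rc=R.from_quat(f["attitude"]).as_matrix()
    return f["pixels"],fl,(f["cx"],f["cy"]),p,Rc
def ray(c,uv):
    d=c[4]@np.array([(uv[0]-c[2][0])/c[1],(uv[1]-c[2][1])/c[1],1]); return d/np.linalg.norm(d)
def onplane(c,uv,z):
    d=ray(c,uv); return c[3]+d*(z-c[3][2])/d[2]
def tri(obs):
    A=0;b=0
    for c,uv in obs:
        d=ray(c,uv);P=np.eye(3)-np.outer(d,d);A=A+P;b=b+P@c[3]
    x=np.linalg.solve(A,b)
    return x,[np.linalg.norm(np.cross(x-c[3],ray(c,uv))) for c,uv in obs]
def proj(c,X):
    q=(np.atleast_2d(X)-c[3])@c[4]; return q[:,:2]/q[:,2:]*c[1]+np.array(c[2])
def down(yaw):  # tool pointing down; yaw = direction of tool x in world
    return R.from_matrix(np.array([[np.cos(yaw),np.sin(yaw),0],[np.sin(yaw),-np.cos(yaw),0],[0,0,-1.]])).as_quat()
E
python3 - <<'E'
from h import *
t=cam("top");s=cam("scene")
P=dict(pan=((302.3,267),(325.7,239.3),.044),coarse=((248.3,182),(238.3,214.3),.054),fine=((187.3,207.3),(197.3,254),.036),
 lid=((230,254),(260,262),.039),seat=((343.3,179.3),(304.7,192.3),.041),weight=((362,254.3),(358.7,207.3),.063))
for k,(a,b,z) in P.items():
    x,e=tri([(t,a),(s,b)]); p=onplane(t,a,z)
    print(k,x.round(4),"gap",np.round(e,4),"plane",p.round(4),"r",np.hypot(*p[:2]).round(3))
    for zz in (.12,.25):
        r=[]
        for yaw in np.arange(-6,7)*np.pi/12*2:
            j=bot.ik([p[0],p[1],zz],down(yaw)); r.append(int(j is not None))
        print("  ",zz,r)
print(bot.get_obs()["joint_pos"].round(2), R.from_quat(bot.get_obs()["orientation"]).as_matrix().round(2).tolist())
E
```

```text
pan [0.4115 0.1526 0.0427] gap [0.0001 0.0001] plane [0.4115 0.1526 0.044 ] r 0.439
   0.12 [1, 1, 1, 1, 1, 1, 1, 1, 1, 1, 1, 1, 1]
   0.25 [1, 1, 1, 1, 1, 1, 1, 1, 1, 1, 1, 1, 1]
coarse [0.5816 0.2598 0.0526] gap [0.0001 0.0001] plane [0.5813 0.2596 0.054 ] r 0.637
   0.12 [1, 1, 1, 1, 1, 1, 1, 1, 1, 1, 1, 1, 1]
   0.25 [1, 1, 1, 1, 1, 1, 1, 1, 1, 1, 1, 1, 1]
fine [0.5329 0.3855 0.0357] gap [0.0003 0.0003] plane [0.5327 0.3852 0.036 ] r 0.657
   0.12 [1, 1, 1, 1, 1, 1, 1, 1, 1, 1, 1, 1, 1]
   0.25 [1, 1, 1, 1, 1, 1, 1, 1, 1, 1, 1, 1, 1]
lid [0.438  0.2979 0.0378] gap [0.0004 0.0004] plane [0.4378 0.2975 0.039 ] r 0.529
   0.12 [1, 1, 1, 1, 1, 1, 1, 1, 1, 1, 1, 0, 1]
   0.25 [1, 1, 1, 1, 1, 1, 1, 1, 1, 1, 1, 0, 1]
seat [0.5878 0.0663 0.0354] gap [0.001 0.001] plane [0.5877 0.0679 0.041 ] r 0.592
   0.12 [1, 1, 1, 1, 1, 1, 1, 1, 1, 1, 0, 1, 1]
   0.25 [1, 1, 1, 1, 1, 1, 1, 1, 1, 1, 0, 1, 1]
weight [0.4362 0.0361 0.0624] gap [0.0007 0.0007] plane [0.4367 0.0368 0.063 ] r 0.438
   0.12 [1, 1, 1, 1, 1, 1, 1, 1, 1, 1, 0, 1, 1]
   0.25 [1, 1, 1, 1, 1, 1, 1, 1, 1, 1, 0, 1, 1]
[-0.99  0.36  0.01 -0.   -1.22 -0.29] [[-0.96, -0.29, -0.0], [-0.29, 0.96, 0.0], [0.0, 0.0, -1.0]]
```

The triangulated heights (42.7, 52.6, 35.7, 37.8 and 62.4 mm) match the stated sizes and everything is in reach. The seat matters most, so I'll check it from two wrist places and then squeeze-centre the pan.

```bash
cat >> h.py <<'E'
def yaw_at(p): return np.arctan2(p[1],p[0])+np.pi
def hover(p,z,yaw): bot.move_pose([p[0],p[1],z],down(yaw))
def T():return round(bot.get_obs()["clock"],1)
E
python3 - <<'E'
from h import *
s=np.array([.588,.068]); y=yaw_at(s)
for i,(dx,dy) in enumerate([(-.03,0),(.03,.04)]):
    hover(s+[dx,dy],.2,y); bot.sleep(.3)
    c=cam("wrist"); np.savez(f"seat{i}.npz",px=c[0],f=c[1],cc=c[2],p=c[3],R=c[4])
    im=c[0][:,:,::-1].copy()
    a=np.linspace(0,2*np.pi,73)
    for r,z in((.042,.041),(.038,.041)):
        pts=proj(c,np.c_[s[0]+r*np.cos(a),s[1]+r*np.sin(a),np.full(73,z)])
        cv2.polylines(im,[np.round(pts*8).astype(int)],True,(0,0,255) if r>.04 else (0,255,0),1,cv2.LINE_AA,3)
    cv2.imwrite(f"pics/seat{i}.png",im)
a,b=[cv2.imread(f"pics/seat{i}.png") for i in (0,1)]
cv2.imwrite("pics/seat01.png",cv2.resize(np.vstack([a,b]),None,fx=.7,fy=.7,interpolation=cv2.INTER_AREA))
print(T(),bot.get_obs()["joint_pos"].round(2))
E
```

```text
4.2 [ 0.48  0.27 -0.08  0.   -1.22 -1.94]
```

View pics/seat01.png

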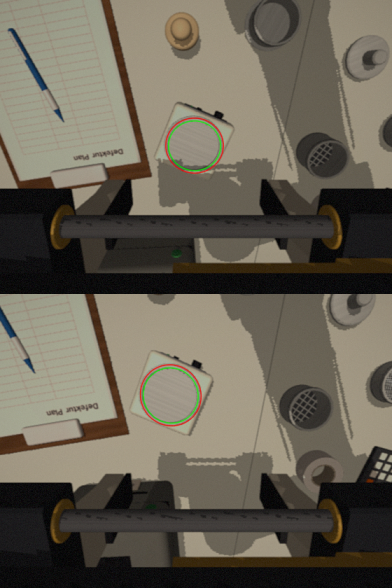

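The wrist views show the seat at about (277,205) and (243,564-420=144) in full pixels, with the predicted rim circles lying on it. I'll refine by fitting the circle radii to the image gradient in both views.

```bash
cat >> h.py <<'E'
from scipy.optimize import minimize
def fitc(c,p0,r,z,w=.012):
    """centre of a horizontal circle (radius r, height z) by maximal gradient across it"""
    g=cv2.GaussianBlur(cv2.cvtColor(c[0],cv2.COLOR_RGB2GRAY).astype(np.float32),(0,0),1)
    a=np.linspace(0,2*np.pi,180,endpoint=False); u=np.c_[np.cos(a),np.sin(a),0*a]
    def smp(p,rr):
        q=proj(c,np.array([p[0],p[1],z])+rr*u).astype(np.float32)
        return cv2.remap(g,q[:,:1],q[:,1:],cv2.INTER_LINEAR)
    def sc(p): return -np.mean(np.minimum(np.abs(smp(p,r+.0008)-smp(p,r-.0008)),25))
    gr=[(sc(np.array(p0[:2])+[i,j]),i,j) for i in np.arange(-w,w+1e-6,.001) for j in np.arange(-w,w+1e-6,.001)]
    b=min(gr); m=minimize(sc,np.array(p0[:2])+b[1:],method="Nelder-Mead",options=dict(initial_simplex=np.array(p0[:2])+b[1:]+np.array([[0,0],[.001,0],[0,.001]])))
    return m.x,-m.fun
E
python3 - <<'E'
from h import *
C=[]
for i in (0,1):
    d=np.load(f"seat{i}.npz"); C.append((d["px"],float(d["f"]),d["cc"],d["p"],d["R"]))
t=cam("top"); s=cam("scene")
for n,c in (("w0",C[0]),("w1",C[1]),("top",t),("scene",s)):
    print(n,[(fitc(c,(.588,.068),r,.041)) for r in (.042,.038)])
for k,p,r,z in (("pan",(.4115,.1526),.03,.044),("coarse",(.5813,.2596),.03,.054),("fine",(.5327,.3852),.03,.036),("lid",(.4378,.2975),.03,.015)):
    print(k,[fitc(c,p,r,z) for c in (t,s,C[0])])
o=[]
for c in C:
    g=[]
    x=c[0][:,:,::-1].copy(); q=proj(c,[.588,.068,.041])[0].astype(int)
    o.append(cv2.resize(x[q[1]-50:q[1]+50,q[0]-50:q[0]+50],None,fx=4,fy=4,interpolation=cv2.INTER_CUBIC))
cv2.imwrite("pics/seatzoom.png",np.hstack(o))
E
```

```text
w0 [(array([0.58438333, 0.06656738]), np.float64(12.385379791259766)), (array([0.58122483, 0.06953503]), np.float64(10.102371215820312))]
w1 [(array([0.58823595, 0.07011418]), np.float64(12.290717124938965)), (array([0.58784306, 0.06508995]), np.float64(10.981494903564453))]
top [(array([0.57879082, 0.0763348 ]), np.float64(8.042763710021973)), (array([0.57581741, 0.08128687]), np.float64(7.653412342071533))]
scene [(array([0.57875959, 0.07565573]), np.float64(5.333468914031982)), (array([0.57470147, 0.07516455]), np.float64(4.559473037719727))]
pan [(array([0.4198728 , 0.14028152]), np.float64(9.137598991394043)), (array([0.40987108, 0.15406555]), np.float64(10.638713836669922)), (array([0.4144449 , 0.14751806]), np.float64(10.95068073272705))]
coarse [(array([0.57413496, 0.25909908]), np.float64(5.484800338745117)), (array([0.58035984, 0.26192683]), np.float64(8.967413902282715)), (array([0.58146906, 0.26052295]), np.float64(11.584569931030273))]
fine [(array([0.54553068, 0.37992643]), np.float64(0.15103624761104584)), (array([0.53283178, 0.38954523]), np.float64(9.057872772216797)), (array([0.53927657, 0.38315602]), np.float64(2.8317837715148926))]
lid [(array([0.43727716, 0.28900995]), np.float64(0.18181978166103363)), (array([0.43043142, 0.30624825]), np.float64(7.584845066070557)), (array([0.44087125, 0.29125291]), np.float64(14.023887634277344))]
```

View pics/seatzoom.png

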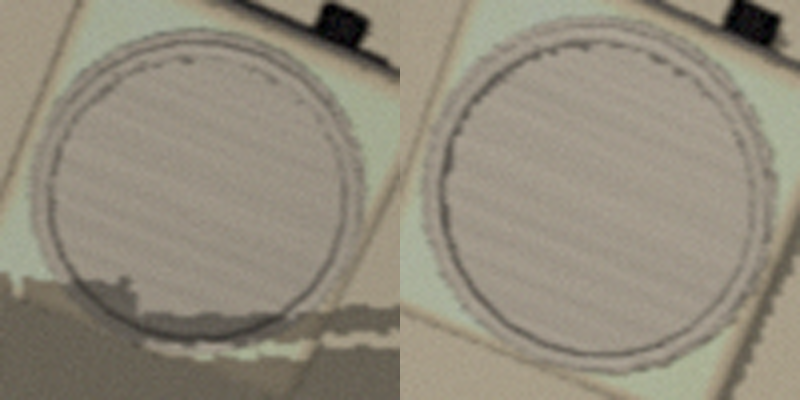

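The rim is sharp in both zooms: crop centres are about (199,190) on the left and (199.5,193) on the right, roughly 2 px above the prediction. The gradient fit locked onto shadows, so I'll use the hand-picked centres.

```bash
python3 - <<'E'
from h import *
ob=[]
for i,uv in ((0,(199,190)),(1,(199.5,193))):
    d=np.load(f"seat{i}.npz"); c=(d["px"],float(d["f"]),d["cc"],d["p"],d["R"])
    q=proj(c,[.588,.068,.041])[0].astype(int)-50+(np.array(uv)+.5)/4-.5
    print(onplane(c,q,.041).round(4)); ob.append((c,q))
print(tri(ob))
# centre-grip the pan
p=np.array([.4115,.1526]); y=yaw_at(p)
for k,yw in enumerate((y+np.pi/2 if 0 else y-np.pi/2,y)):
    bot.move_gripper(.086); hover(p,.09 if k else .12,yw)
    print(bot.move_straight([p[0],p[1],.012],feed=.1,threshold=8),bot.get_obs()["tcp_pos"])
    bot.move_gripper(.05,f_grip=8 if k==0 else 25)
    o=bot.get_obs(); print(o["gripper_width"],o["finger_force"],o["tcp_pos"].round(4),o["joint_pos"].round(2),o["force"].round(1),T())
    if k==0:
        bot.move_gripper(.086); bot.move_straight([p[0],p[1],.09],feed=.15)
t=cam("top");cv2.imwrite("pics/pang.png",t[0][130:330,200:420,::-1])
E
```

```text
[0.5842 0.0664 0.041 ]
[0.5853 0.0668 0.041 ]
(array([0.58602757, 0.06645259, 0.03522795]), [np.float64(0.0001606736387968385), np.float64(0.0001606736387968199)])
False [0.41183269 0.15289853 0.01244505]
0.05007049458965631 0.0 [0.4115 0.1526 0.012 ] [ 0.81  0.18 -0.72  0.   -0.67  2.69] [-0.3 -1.4 -0.6] 10.4
False [0.41184248 0.152878   0.0123856 ]
0.05015242460014061 0.0 [0.4115 0.1526 0.012 ] [ 0.81  0.18 -0.72 -0.   -0.67 -2.02] [-0.7  0.8 -0.3] 17.7
```

The fingers closed to 50 mm with no contact, so the pan was not between them. I'll look before going on.

```bash
python3 - <<'E'
from h import *
o=[]
for n in("scene","top"):
    c=cam(n);x=c[0][:,:,::-1];q=proj(c,[.4115,.1526,.03])[0].astype(int)
    o.append(cv2.resize(x[max(0,q[1]-80):q[1]+80,q[0]-80:q[0]+80],(400,400),interpolation=cv2.INTER_CUBIC)); print(q)
w=cam("wrist");o.append(cv2.resize(w[0][:,:,::-1],(400,300)))
cv2.imwrite("pics/miss.png",np.vstack([np.hstack(o[:2])[:300+100],]))
cv2.imwrite("pics/missw.png",w[0][:,:,::-1])
print(bot.get_obs()["orientation"],bot.get_obs()["tcp_pos"])
E
```

```text
[325 244]
[301 266]
[-1.76624623e-01  9.84278284e-01 -1.17619815e-05 -3.35411431e-05] [0.41147746 0.15259805 0.0119616 ]
```

View pics/miss.png

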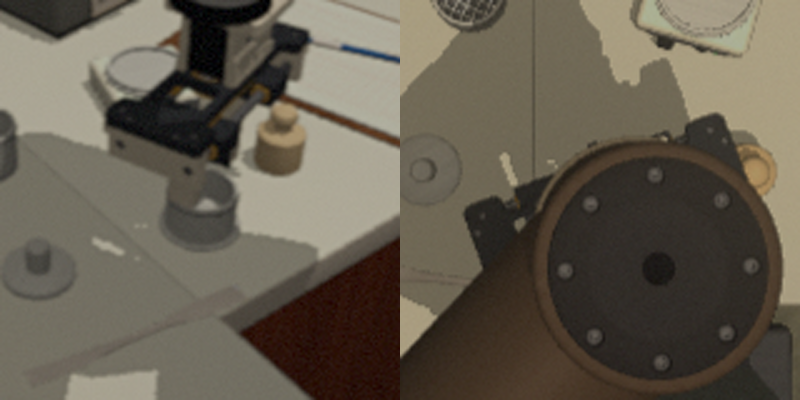

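The scene crop shows the pan at about (200,205), still upright, with the fingers around its far side. The wrist view should settle how they stand.

View pics/missw.png

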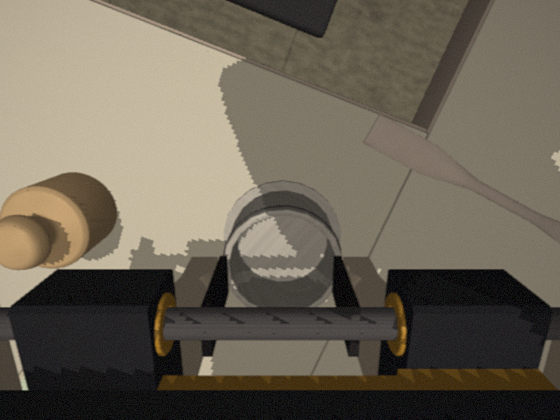

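The pan is upright between the fingers but off toward the base, with its rim centre near (283,255). I'll compute where that is before touching it again.

```bash
python3 - <<'E'
from h import *
w=cam("wrist")
for uv,z in (((283,255),.044),((283,205),.044),((283,305),.044),((227,250),.044),((340,250),.044),((280,182),.004)): print(uv,onplane(w,uv,z).round(4))
print("cam",w[3].round(3),"tip L/R px",proj(w,[.4115,.1526,.012]))
for r in (.025,):
  y=np.array([-.35*0,0])
o=bot.get_obs();Rt=R.from_quat(o["orientation"]).as_matrix()
print(Rt.round(2), proj(w,[o["tcp_pos"]+Rt@[0,k,-.019] for k in(-.025,.025)]).round(0), o["finger_force"],o["gripper_width"])
s=cam("scene"); im=s[0][:,:,::-1][170:320,250:400]
print(proj(s,[.4115,.1526,.044]))
cv2.imwrite("pics/sc2.png",cv2.resize(im,None,fx=4,fy=4,interpolation=cv2.INTER_CUBIC))
E
```

```text
(283, 255) [0.4044 0.1512 0.044 ]
(283, 205) [0.3803 0.1421 0.044 ]
(283, 305) [0.4309 0.1611 0.044 ]
(227, 250) [0.4115 0.1244 0.044 ]
(340, 250) [0.3921 0.1764 0.044 ]
(280, 182) [0.3793 0.1402 0.004 ]
cam [0.333 0.123 0.209] tip L/R px [[280.65433463 243.00524169]]
[[-0.94 -0.35 -0.  ]
 [-0.35  0.94 -0.  ]
 [ 0.   -0.   -1.  ]] [[234. 257.]
 [328. 257.]] 0.0 0.04983973923415769
[[325.81049713 238.820931  ]]
```

View pics/sc2.png

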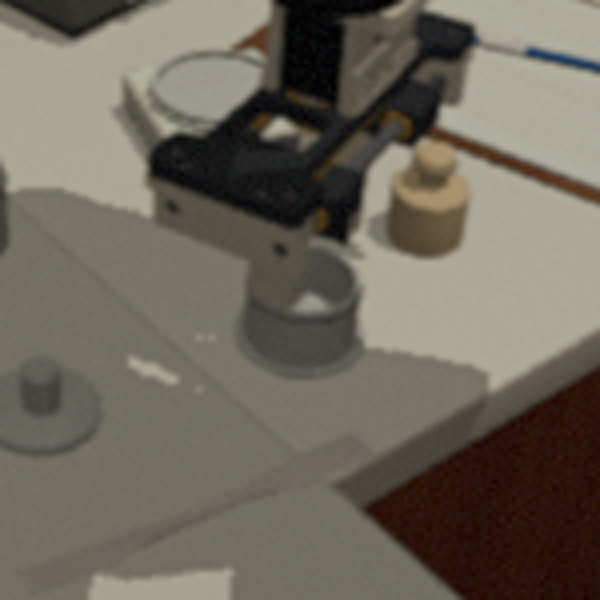

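```bash
python3 - <<'E'
from h import *
s=cam("scene");w=cam("wrist");o=bot.get_obs();Rt=R.from_quat(o["orientation"]).as_matrix()
for z in (0,-.019,-.032,-.05):
    P=[o["tcp_pos"]+Rt@[x,y,z] for y in(.025,.046,-.025,-.046) for x in(-.0095,.0095)]
    print(z,"scene-crop",((proj(s,P)-[250,170])*4).round(0).astype(int).tolist(),"wrist",proj(w,P).round(0).astype(int).tolist())
E
```

```text
0 scene-crop [[260, 342], [292, 356], [240, 365], [273, 379], [305, 291], [337, 304], [323, 271], [354, 283]] wrist [[323, 258], [324, 228], [359, 258], [361, 228], [238, 258], [237, 228], [203, 258], [201, 228]]
-0.019 scene-crop [[262, 314], [295, 328], [242, 337], [275, 351], [308, 263], [340, 276], [326, 243], [358, 255]] wrist [[327, 273], [328, 240], [366, 273], [368, 240], [234, 273], [233, 240], [196, 273], [193, 240]]
-0.032 scene-crop [[263, 295], [297, 308], [243, 317], [276, 331], [310, 244], [342, 257], [328, 224], [360, 236]] wrist [[330, 285], [332, 251], [371, 285], [374, 251], [231, 285], [230, 250], [190, 285], [187, 250]]
-0.05 scene-crop [[265, 267], [299, 280], [245, 289], [279, 303], [312, 217], [345, 229], [331, 197], [363, 209]] wrist [[335, 305], [337, 267], [381, 305], [384, 267], [226, 304], [225, 267], [181, 304], [177, 267]]
```

Both camera views put the real fingertips about 39 mm behind the reported TCP, at z of about 0.05, and closing to 50 mm without contact agrees with that. The fingers closed above the pan. I'll test this with a slow, guarded descent around the pan.

```bash
python3 - <<'E'
from h import *
p=np.array([.4115,.1526])
bot.move_gripper(.086)
hit=bot.move_straight([p[0],p[1],-.024],feed=.03,threshold=5)
o=bot.get_obs();print(hit,o["tcp_pos"].round(4),o["force"].round(1))
if not hit:
    bot.move_gripper(.05,f_grip=8); o=bot.get_obs();print(o["gripper_width"],o["finger_force"],o["force"].round(1))
w=cam("wrist");cv2.imwrite("pics/w3.png",w[0][:,:,::-1])
print(T())
E
```

```text
False [ 0.4116  0.1527 -0.0238] [-0.1  0.5  0.1]
0.059824084304281114 8.000047984533012 [-0.3  0.7  0.7]
20.9
```

View pics/w3.png

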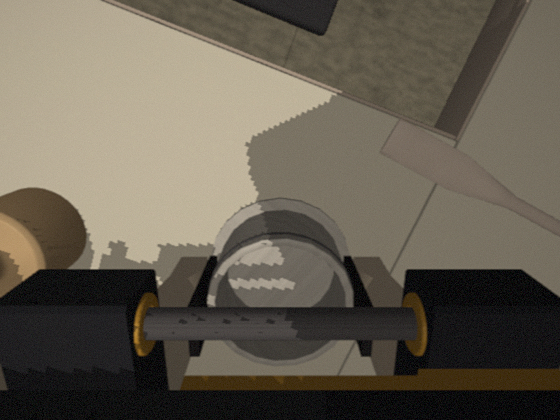

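The test confirms it: the pan is gripped at 59.8 mm, with a rim centre near (281,299) in the wrist view. From here I'll use relative heights only (grasp TCP z plus the rise of the part). Next I'll turn 90° in place, regrip to centre, and carry the pan to the seat.

```bash
cat >> h.py <<'E'
def turn_grip(f=25,sgn=1,close=.05):
    bot.move_gripper(.086 if close>.03 else .05)
    j=bot.get_obs()["joint_pos"].copy(); d=np.pi/2 if j[5]<0 else -np.pi/2
    j[5]+=d; bot.goto_joints(j); bot.move_gripper(close,f_grip=f)
    o=bot.get_obs(); print("grip",o["gripper_width"].round(4),o["finger_force"].round(1),o["tcp_pos"].round(4),o["joint_pos"][5].round(2),o["clock"].round(1)); return o
def yaw_now():
    m=R.from_quat(bot.get_obs()["orientation"]).as_matrix(); return np.arctan2(m[1,0],m[0,0])
E
python3 - <<'E'
from h import *
o=turn_grip(); p=o["tcp_pos"]; z0=p[2]
bot.move_straight([p[0],p[1],z0+.09],feed=.2)
s=[.587,.067]
hover(s,z0+.036+.02,yaw_now()); print(T())
hit=bot.move_straight([*s,z0+.036],feed=.04,threshold=10)
o=bot.get_obs();print(hit,o["tcp_pos"].round(4),(o["tcp_pos"][2]-z0).round(4),o["force"].round(1),o["gripper_width"],T())
s_=cam("scene");q=proj(s_,[.587,.067,.06])[0].astype(int)
cv2.imwrite("pics/s4.png",cv2.resize(s_[0][:,:,::-1][q[1]-60:q[1]+60,q[0]-70:q[0]+70],None,fx=4,fy=4,interpolation=cv2.INTER_CUBIC))
E
```

```text
Traceback (most recent call last):
  File "h.py", line 46, in turn_grip
    o=bot.get_obs(); print("grip",o["gripper_width"].round(4),o["finger_force"].round(1),o["tcp_pos"].round(4),o["joint_pos"][5].round(2),o["clock"].round(1)); return o
                                  ^^^^^^^^^^^^^^^^^^^^^^^^
AttributeError: 'float' object has no attribute 'round'
```

```bash
sed -i 's/print("grip".*; return o/print("grip",*[np.round(o[k],4) for k in ("gripper_width","finger_force","tcp_pos","clock")],o["joint_pos"][5]); return o/' h.py
python3 - <<'E'
from h import *
o=bot.get_obs(); p=o["tcp_pos"]; z0=p[2]; print(p.round(4),o["gripper_width"],o["finger_force"],o["joint_pos"][5])
bot.move_straight([p[0],p[1],z0+.09],feed=.2)
s=[.587,.067]
hover(s,z0+.036+.02,yaw_now()); print(T())
hit=bot.move_straight([*s,z0+.036],feed=.04,threshold=10)
o=bot.get_obs();print(hit,o["tcp_pos"].round(4),np.round(o["tcp_pos"][2]-z0,4),o["force"].round(1),o["gripper_width"],T())
s_=cam("scene");q=proj(s_,[.587,.067,.06])[0].astype(int)
cv2.imwrite("pics/s4.png",cv2.resize(s_[0][:,:,::-1][q[1]-60:q[1]+60,q[0]-70:q[0]+70],None,fx=4,fy=4,interpolation=cv2.INTER_CUBIC))
E
```

```text
[ 0.4114  0.1525 -0.024 ] 0.06006481789698051 25.000144466757774 -0.4522870828111977
24.9
True [0.5863 0.0674 0.012 ] 0.036 [-2.2  0.5  6.3] 0.060216821161121564 25.4
```

View pics/s4.png

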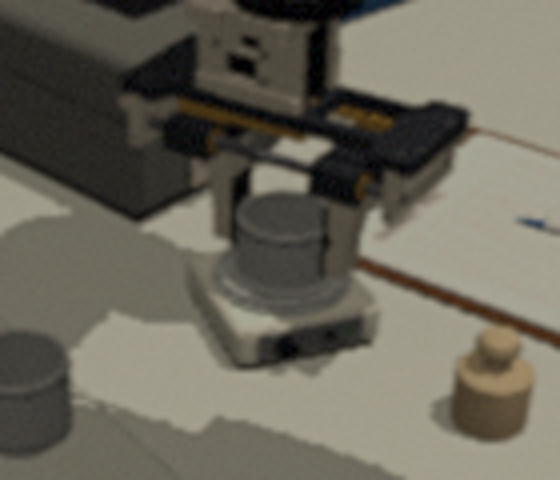

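The picture shows the pan at about (283,250) standing inside the turntable rim, and the rise was exactly 36 mm with floor contact. I'll release it and do the fine sieve with the same routine.

```bash
cat >> h.py <<'E'
def pick(p,zt,close=.05,op=.086,f=25,first=-np.pi/2):
    bot.move_gripper(op); y=yaw_at(p)
    hover(p,zt+.06,y+first); hit=bot.move_straight([p[0],p[1],zt],feed=.08,threshold=6)
    if hit: print("touched at",bot.get_obs()["tcp_pos"].round(4))
    bot.move_gripper(close,f_grip=8); print("w",round(bot.get_obs()["gripper_width"],4))
    bot.move_gripper(op); j=bot.get_obs()["joint_pos"].copy(); j[5]+= -np.pi/2 if j[5]>0 else np.pi/2
    bot.goto_joints(j); bot.move_gripper(close,f_grip=f); o=bot.get_obs()
    print("grip",*[np.round(o[k],4) for k in ("gripper_width","finger_force","tcp_pos","clock")]); return o["tcp_pos"][2]
def place(z0,s,rise,carry):
    p=bot.get_obs()["tcp_pos"]; bot.move_straight([p[0],p[1],z0+carry],feed=.2)
    y=yaw_now(); hover(s,z0+carry,y)
    bot.move_straight([*s,z0+rise+.015],feed=.15)
    hit=bot.move_straight([*s,z0+rise-.001],feed=.04,threshold=8); o=bot.get_obs()
    print("placed",hit,o["tcp_pos"].round(4),"rise",np.round(o["tcp_pos"][2]-z0,4),o["force"].round(1),round(o["gripper_width"],4),T())
def leave(w,up):
    bot.move_gripper(w); p=bot.get_obs()["tcp_pos"]; bot.move_straight([p[0],p[1],p[2]+up],feed=.2)
E
python3 - <<'E'
from h import *
print(bot.get_obs()["tcp_pos"]); leave(.086,.08)
z0=pick(np.array([.5327,.3852]),-.024)
if bot.get_obs()["gripper_width"]>.057: place(z0,[.5865,.0674],.072,.12)
E
```

```text
[0.58628868 0.06741029 0.01201285]
w 0.0598
grip 0.0597 24.9999 [ 0.5326  0.3853 -0.024 ] 33.4917
placed True [0.5867 0.0677 0.0478] rise 0.0718 [-2.  -0.2  5.3] 0.0595 36.3
```

The fine sieve seated at a rise of 71.8 mm (72 expected). Next is the coarse sieve.

```bash
python3 - <<'E'
from h import *
leave(.086,.08)
z0=pick(np.array([.5815,.2597]),-.010)
if bot.get_obs()["gripper_width"]>.057: place(z0,[.5867,.0677],.100,.15)
s_=cam("scene");q=proj(s_,[.587,.067,.09])[0].astype(int)
cv2.imwrite("pics/s5.png",cv2.resize(s_[0][:,:,::-1][q[1]-60:q[1]+60,q[0]-70:q[0]+70],None,fx=4,fy=4,interpolation=cv2.INTER_CUBIC))
E
```

```text
w 0.0588
grip 0.0599 25.0 [ 0.5815  0.2598 -0.01  ] 42.825
placed True [0.5873 0.068  0.0899] rise 0.0999 [ 0.3 -0.7  4.7] 0.0599 45.3
```

View pics/s5.png

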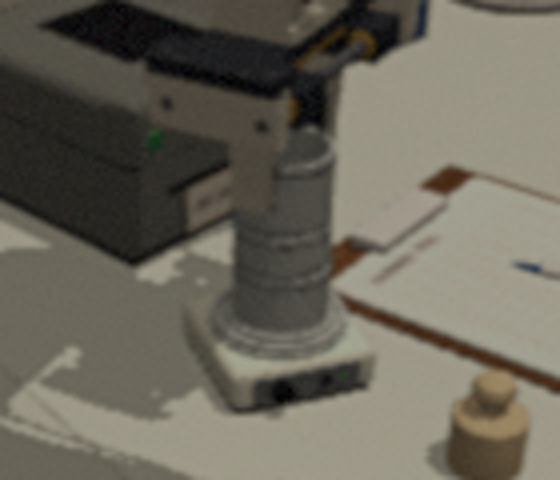

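The picture shows pan, fine and coarse sieve stacked straight at x of about 283, with the finger at (260,150). The lid goes next, by its knob.

```bash
python3 - <<'E'
from h import *
leave(.086,.1)
z0=pick(np.array([.4378,.2975]),-.018,close=.01,op=.055,f=30)
if bot.get_obs()["gripper_width"]>.017: place(z0,[.5871,.0679],.146,.19)
E
```

```text
w 0.02
grip 0.0189 29.9999 [ 0.4378  0.2975 -0.018 ] 53.0667
placed True [0.5879 0.0681 0.128 ] rise 0.146 [ 0.9 -0.8  4.2] 0.0189 56.0
```

```bash
python3 - <<'E'
from h import *
leave(.055,.08); p=bot.get_obs()["tcp_pos"]
bot.move_straight([p[0]-.12,p[1]+.1,p[2]],feed=.2); bot.sleep(1)
o=[]
for n in("scene","top"):
    s_=cam(n);q=proj(s_,[.587,.067,.1])[0].astype(int)
    o.append(cv2.resize(s_[0][:,:,::-1][q[1]-60:q[1]+60,q[0]-50:q[0]+50],None,fx=4,fy=4,interpolation=cv2.INTER_CUBIC))
    print(n,T())
    if n=="scene": print("lid knob predicted in crop",(proj(s_,[[.587,.0677,.221],[.587,.0677,.197],[.587,.0677,.036]])-q+[50,60])*4)
cv2.imwrite("pics/end.png",np.hstack(o))
E
```

```text
scene 59.3
lid knob predicted in crop [[209.14012174  50.43578315]
 [207.28239774  91.03888906]
 [196.18275342 333.63683822]]
top 59.4
```

View pics/end.png

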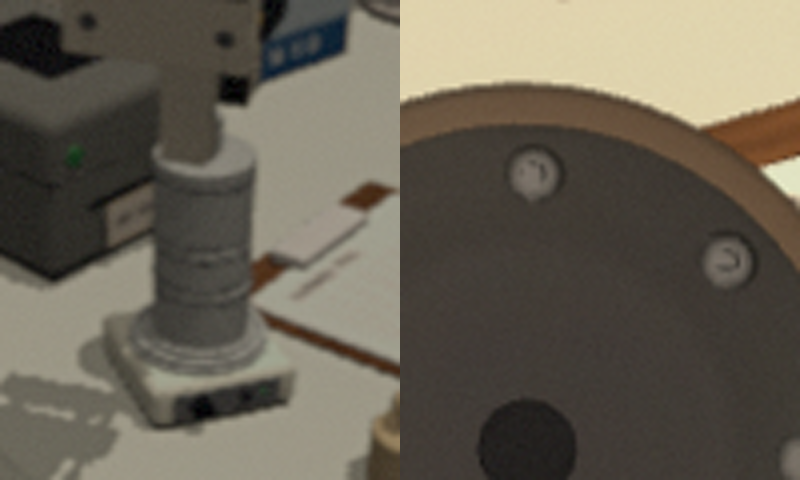

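The final view shows all four parts stacked upright, with the lid disc flat at about (205,155) in the crop and the fingers well in front of the tower. Each part's measured rise matched its seated height to within 0.2 mm, so I'm handing in.

```bash
python3 -c "
from bench import bot
o=bot.get_obs();print(o['tcp_pos'],o['finger_force']);print(bot.close_job())"
```

```text
[0.46672753 0.16823863 0.20752308] 0.0
the job is handed in; nothing more can be done
None
```

The sieve tower stands on the shaker (pan, fine sieve, coarse sieve, lid), each part seated within 0.2 mm of its stated height and let go, and the arm never approached the brass weight; I handed the job in just after 59 s on the clock and got no verdict back, and note that the fingertips sat about 39 mm short of the reported TCP, so my first grasp closed in air above the pan before I corrected for it.

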